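# Lock away the copper wire

## Robot

A 6-joint arm with a two-finger parallel gripper is mounted at the origin on the work surface. World frame = base frame: x ahead of the robot, y to its left, z up, the work surface at z = 0. Lengths are in m, angles in rad, forces in N, time in s.
With the tool pointing down it reaches from about 0.425 to 0.95 m from the base axis. Payload 3.5 kg.
Tool frame: the origin (TCP) lies at the very end of the fingers, on their centre line; the grasp point (between the pads) lies 19 mm behind it; x points along the fingers, z is the direction in which the jaws open and shut, and the axes are right-handed (so a half turn about x gives the same grasp; the last joint's range is limited). The gripper opens to 85 mm and grips with 20 to 120 N. Pads are 22 mm wide; open, the fingers measure 114 mm over their backs; the gripper's body (76 mm by 85 mm) begins 54 mm behind the grasp point. The pads swing forward as they close: fully open they stand 13 mm farther back than shut.
Start: joints at [1.057, 0.286, 1.577, -0, 1.279, -0.15], TCP at [0.24, 0.631, 0.231] pointing down, gripper open.
Joint ranges: [-2.77, 2.77], [-0.9, 2.22], [0.21, 2.48], [-1.53, 4.67], [0.24, 2.81], [-2.84, 2.84]. Speed limits (rad/s): [2.79, 2.79, 3.14, 3.14, 3.14, 3.14].

## Interface

Orientations are given as a unit quaternion [x, y, z, w].
In Python, from plant import ctrl, cams gives the robot as it stands.
- The arm moves only by the tool play_rows, never from a script. Its argument "rows" is a list of rows, each a list of 3 entries, a list of its own where there are three numbers: the opening in per cent of the stroke, from 0 (shut) to 100 (fully open), then the shift along the tool's x, y, z in units of 0.3 m (1.0 is 0.3 m), then the turn, a rotation vector about the tool's x, y, z in units of pi/2 rad (1.0 is pi/2 rad). A call has 1 to 10 rows; each row is the pose to reach, as a shift and turn from the pose commanded when the call began, along the tool's axes at that moment; what a row does not reach only later rows make up. A row lasts 1/12 s, in which the tool goes at most 41.7 mm and 7.16 degrees, less where a joint would pass 70% of its speed; a pose out of reach is approached as far as the arm can. A call with a number of a shift or a turn outside -1 to 1 is refused whole. A call with a gripper value outside its range is refused whole. The fingers move at their own pace and stop on an object; "force" is the grip in N (left out, the last holds). Time passes only in rows, so rows that repeat a pose let the fingers close. It gives the time, the measured TCP pose, the force and the opening at its end, in the units of the state.
- ctrl.get_state(): the state, without advancing time (a new reading comes with each control period).
- cams.read_camera(name): name is "scene" or "side" or "wrist"; returns a dict with "color" (384x512x3 uint8, red, green, blue), "fx", "fy", "cx", "cy" (pixels), "k1" (the pictures are not rectified: a ray, as slopes to the right and down, at radius r is drawn at 1 + k1 r^2 times it, then the intrinsics apply), "view" (4x4, takes a point from world to camera coordinates). Camera axes: x right, y down, z forward; pixel columns grow to the right and rows downward; lengths in m; the calibration is good to about 2 mm. A picture is of the moment at which its call begins. There is no depth.
- ctrl.sign_off(): hands the job in, once; it reports no verdict.
The state is a dict: "time": time; "qpos": joint angles; "dq": joint speeds; "joint_efforts": joint torques, N m; "eef_pos": TCP position; "tcp_rot": TCP orientation; "contact_force": force on the tool from outside, world axes, zero at the start; "wrist_torque": the same for the moment, N m; "opening": opening from 0.0 (shut) to 1.0 (fully open).
Only numpy, scipy, OpenCV 4.12 (cv2) and the standard library are available. Lean on these libraries where they do the work, as an engineer would, in place of code of your own. Each camera call takes 0.05 s, during which the arm holds its last target. There are 200 camera calls.

## Task

Lock the copper wire away for the night: with the fingertips push the drawer that holds the copper reels fully shut, without slamming it, and then push the tab of the bolt on top of that unit sideways until the bolt is fully home through the drawer's eye. Leave the drawer with the pliers open just as it is, with its bolt drawn back as it is, and do not pick up, knock or shift the reels and other loose things.

Things in the scene. Friction and masses are not known exactly. Their poses are not given: they have to be found in the camera images.
- reel_unit: Wooden drawer unit, fixed, carcass 240 deep (x) x 180 wide (y) x 110 mm high; one drawer in front (own -x side), a steel bolt on its top near the front. The two units differ only in the drawer's contents. Origin: centre of the underside; x from front to back, y along the front (left as the robot sees it), z up. Contents: four upright reels of copper wire, 46 mm across.
- reel_drawer (a joint): drawer slide in m: 0 = fully shut (front panel against the carcass), grows as the drawer comes out along the unit's -x, at most 0.13. Friction about 2 N, no spring: it stays where it is left. The contents are fixed in it.
- reel_front (a point): middle of the top edge of the drawer front's outer face, 110 mm above the table, moves with the drawer; 134 mm ahead (-x) of the unit's origin when shut. The front is a board 180 wide, 14 thick, 4 to 110 mm above the table, with a brass pull in its middle, 70 wide, 14 high, 8 mm proud, centred 45 mm above the table.
- reel_bolt (a joint): slide of the bolt in m: 0 = drawn back, grows along the unit's +y, stop at 0.045 = fully home through the eye. Friction about 1.5 N, no spring.
- reel_tab (a point): top centre of the bolt's round upright tab, 14 mm thick, 146 mm above the table, moves with the bolt; 95 mm ahead (-x) of the unit's origin and 60 mm to -y of it at bolt 0. It stands on the 10 mm rod (top 16 mm above the unit's top), whose tip is 93 mm to +y. Straps on its +y side are 22 mm high; on its -y side only a 12 mm tail of rod.
- reel_eye (a point): centre of the opening (16 wide, 19 mm high) of the steel eye for the bolt. It stands 24 mm above the unit's top on an arm from the drawer front, 52 mm to +y of the unit's middle, moves with the drawer, and is in line with the bolt only when the drawer is shut.
- pliers_unit: Wooden drawer unit, fixed, carcass 240 deep (x) x 180 wide (y) x 110 mm high; one drawer in front (own -x side), a steel bolt on its top near the front. The two units differ only in the drawer's contents. Origin: centre of the underside; x from front to back, y along the front (left as the robot sees it), z up. Contents: two grey-handled pliers.
- pliers_drawer (a joint): drawer slide in m: 0 = fully shut (front panel against the carcass), grows as the drawer comes out along the unit's -x, at most 0.13. Friction about 2 N, no spring: it stays where it is left. The contents are fixed in it.
- pliers_front (a point): middle of the top edge of the drawer front's outer face, 110 mm above the table, moves with the drawer; 134 mm ahead (-x) of the unit's origin when shut. The front is a board 180 wide, 14 thick, 4 to 110 mm above the table, with a brass pull in its middle, 70 wide, 14 high, 8 mm proud, centred 45 mm above the table.
- pliers_bolt (a joint): slide of the bolt in m: 0 = drawn back, grows along the unit's +y, stop at 0.045 = fully home through the eye. Friction about 1.5 N, no spring.
- pliers_tab (a point): top centre of the bolt's round upright tab, 14 mm thick, 146 mm above the table, moves with the bolt; 95 mm ahead (-x) of the unit's origin and 60 mm to -y of it at bolt 0. It stands on the 10 mm rod (top 16 mm above the unit's top), whose tip is 93 mm to +y. Straps on its +y side are 22 mm high; on its -y side only a 12 mm tail of rod.
- pliers_eye (a point): centre of the opening (16 wide, 19 mm high) of the steel eye for the bolt. It stands 24 mm above the unit's top on an arm from the drawer front, 52 mm to +y of the unit's middle, moves with the drawer, and is in line with the bolt only when the drawer is shut.
- reel_top_reel: loose upright reel of copper wire with white flanges, 68 mm diameter, 85 mm high, standing on the rear half of the top of the drawer unit with the copper reels in its drawer; origin at the centre of its underside
- pliers_top_reel: loose upright reel of copper wire with white flanges, 68 mm diameter, 85 mm high, standing on the rear half of the top of the drawer unit with the pliers in its drawer; origin at the centre of its underside
- small_reel: loose upright reel of copper wire with wooden flanges, 48 mm diameter, 60 mm high, standing on the table between robot and units; origin at the centre of its underside
- cutters: loose pliers lying on the table at the right, 135 mm long, 12 mm high; origin at the pivot, underside
- mug: loose white mug, 80 mm diameter, 90 mm high, at the left; origin at the centre of its underside
- hammer: loose hammer lying on the table at the right, 220 mm long
- jar: loose amber jar, 60 mm diameter, 80 mm high, at the left; origin at the centre of its underside

How it is judged:
By the outcome, as a careful person would: the job done as asked, in the order asked, and still so for the second after the job is handed in, with the robot touching nothing.
It also fails if it takes over 45 s, if anything falls off the work surface, if the arm or the gripper's body presses on something with over 40 N, if the wrist force passes 120 N, or if a joint passes its speed limit or range.

## Working session

There is one attempt and no reset: what is moved stays moved. The work goes in short steps, Python scripts to look and compute and a tool call to move; the robot and the scene stay as the last step left them, time stands still between calls to the robot, and variables do not carry over. Pictures are saved under pics/ and viewed, about 8 in all and at most 12, crops included, and the job is handed in when it is done.

Besides the shell and the picture viewer there is one more tool, called after "Request:" in YAML: its name, and indented under it one key for each argument. play_rows: Moves the arm, as the interface text tells. Shifts and turns lie within -1 to 1; 1 stands for 0.3 m of shift or pi/2 rad of turn. Its arguments: {"type":"object","properties":{"rows":{"type":"array"},"force":{"type":"number"}},"required":["rows"]}

```bash
mkdir -p pics
cat > h.py <<'E'
import numpy as np, cv2
from plant import ctrl, cams
def snap(name,f):
    c=cams.read_camera(name); cv2.imwrite('pics/'+f,c['color'][:,:,::-1]); np.save('pics/'+f+'.npy',c,allow_pickle=True); return c
def load(f): return np.load('pics/'+f+'.npy',allow_pickle=True).item()
def ray(c,u,v):
    K=np.array([[c['fx'],0,c['cx']],[0,c['fy'],c['cy']],[0,0,1.]])
    p=cv2.undistortPoints(np.array([[[u,v]]],float),K,np.array([c['k1'],0,0,0.]))[0,0]
    V=np.array(c['view']);R=V[:3,:3];o=-R.T@V[:3,3]
    d=R.T@np.array([p[0],p[1],1]);return o,d/np.linalg.norm(d)
def onz(c,u,v,z):
    o,d=ray(c,u,v);return o+d*(z-o[2])/d[2]
def proj(c,P):
    V=np.array(c['view']);q=V[:3,:3]@np.array(P)+V[:3,3];x=q[:2]/q[2];x=x*(1+c['k1']*(x@x))
    return np.array([c['fx']*x[0]+c['cx'],c['fy']*x[1]+c['cy']]).round(1)
E
python3 - <<'E'
from h import *
for n in ['scene','side']:
    c=snap(n,n+'0.png'); V=np.array(c['view']);print(n,c['fx'],c['k1'],-V[:3,:3].T@V[:3,3],V[2,:3])
    im=cv2.resize(c['color'][:,:,::-1],(768,576),interpolation=cv2.INTER_CUBIC);cv2.imwrite('pics/'+n+'0b.png',im)
s=ctrl.get_state();print(s)
E
```

```text
scene 359.4974276843098 -0.03950459127614099 [1.14085785 0.00912978 0.99607543] [-0.54948641 -0.00217901 -0.83549981]
side 355.50048158767584 -0.10341046966488968 [ 0.08690341 -0.75686462  1.01698708] [ 0.36336218  0.60513912 -0.70836048]
{'time': 0.1, 'qpos': array([ 1.05700341e+00,  2.87131227e-01,  1.57803273e+00, -1.99628185e-05,
        1.27862767e+00, -1.49980433e-01]), 'dq': array([-6.81827954e-04, -4.61936695e-04, -9.00429563e-04, -1.32801693e-04,
        9.13264342e-08,  5.14447273e-05]), 'joint_efforts': array([ 6.56612319e-04, -4.07297587e+01, -2.93699098e+01, -1.41132873e-04,
        3.48144684e-03,  1.08452741e-05]), 'eef_pos': array([0.23985709, 0.63030248, 0.23004825]), 'tcp_rot': array([-0.4016461 ,  0.58289706,  0.40095271,  0.58150525]), 'contact_force': array([0.40681215, 0.25385382, 0.01611369]), 'wrist_torque': array([-0.02670612,  0.00775882, -0.00451509]), 'opening': 1.001676331224958}
```

View pics/scene0b.png

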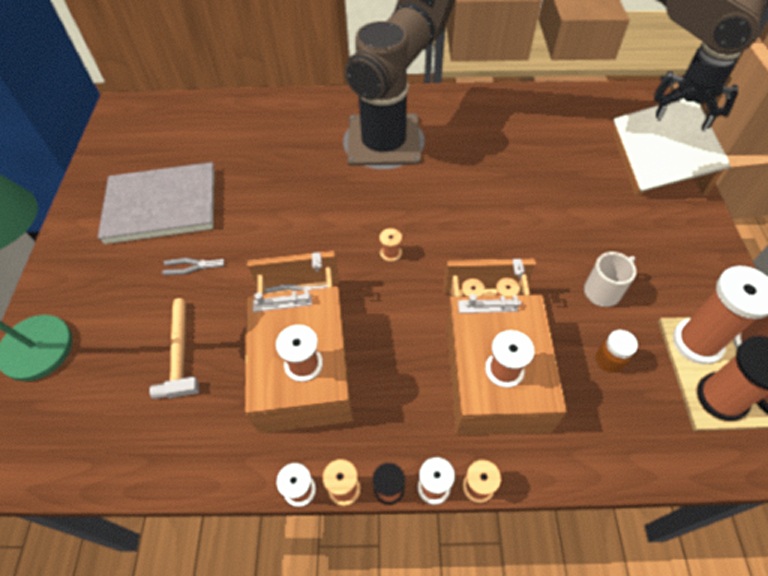

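View pics/side0b.png

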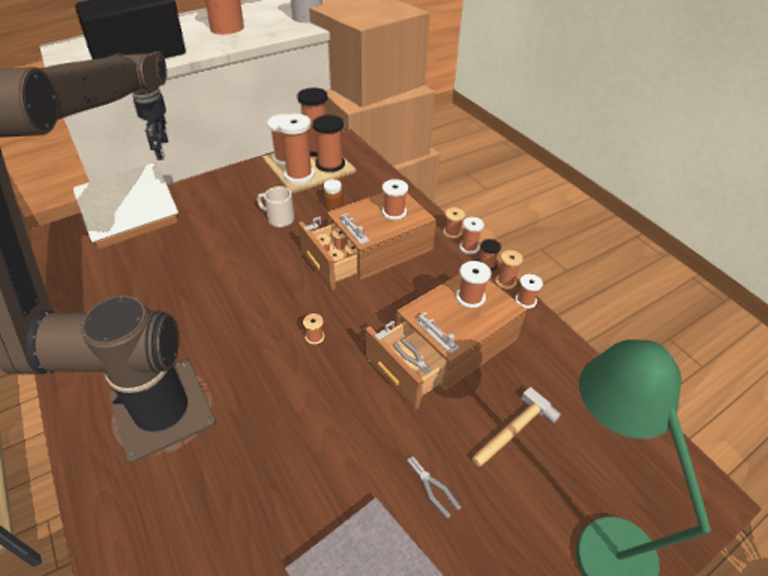

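The scene view shows the reel unit on the image's right (y>0), its drawer front near (491,262), tab near (470,305) and eye near (518,267). In the side view it is near (365,235). The pliers unit stands clear of it. Next, enlarged crops for measuring.

Run:
```python
from h import *
for f,(x0,y0,w,h) in {'scene0.png':(290,160,100,75),'side0.png':(190,110,110,82)}.items():
    im=load(f)['color'][y0:y0+h,x0:x0+w,::-1]; s=7
    im=cv2.resize(im,None,fx=s,fy=s,interpolation=cv2.INTER_CUBIC)
    for k in range(0,w,10):
        cv2.line(im,(k*s,0),(k*s,6),(0,0,0),1);cv2.putText(im,str(x0+k),(k*s,16),0,.4,(255,255,255),1)
    for k in range(0,h,10): cv2.putText(im,str(y0+k),(0,k*s+4),0,.4,(255,255,255),1)
    cv2.imwrite('pics/crop_'+f,im)
c=load('scene0.png')
for n,u,v,z in [('frontL',447/1.5,263/1.5,.11),('frontR',535/1.5,262/1.5,.11),('cFL',450/1.5,297/1.5,.11),('cFR',543/1.5,296/1.5,.11),('cBL',460/1.5,415/1.5,.11),('cBR',562/1.5,412/1.5,.11),('mug',610/1.5,265/1.5,.09),('small',390/1.5,238/1.5,.06)]:
    print(n,onz(c,u,v,z).round(4))
```

```text
frontL [0.4979 0.1295 0.11  ]
frontR [0.4996 0.3084 0.11  ]
cFL [0.5797 0.1291 0.11  ]
cFR [0.5817 0.3104 0.11  ]
cBL [0.8183 0.1274 0.11  ]
cBR [0.8173 0.3026 0.11  ]
mug [0.4964 0.4699 0.09  ]
small [0.3902 0.0154 0.06  ]
```

View pics/crop_scene0.png

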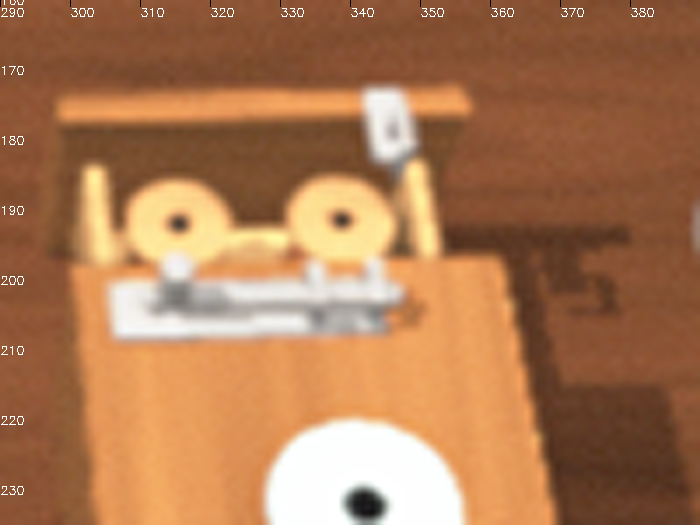

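View pics/crop_side0.png

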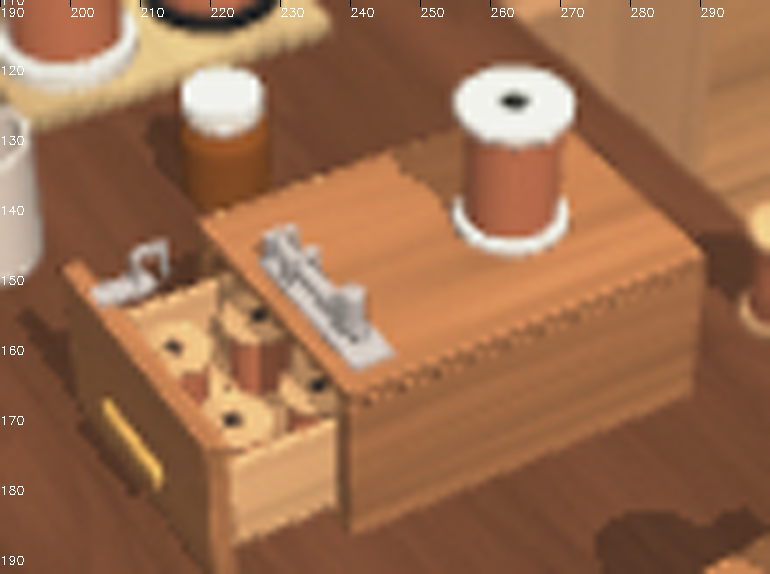

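Run:
```python
from h import *
def tri(a,b):
    A=np.zeros((3,3));r=np.zeros(3)
    for o,d in (a,b):
        M=np.eye(3)-np.outer(d,d);A+=M;r+=M@o
    return np.linalg.solve(A,r)
s=load('scene0.png');t=load('side0.png')
px=lambda c,x0,y0,X,Y:(x0+(X+.5)/7-.5,y0+(Y+.5)/7-.5)
S=lambda X,Y:px(s,290,160,X,Y);T=lambda X,Y:px(t,190,110,X,Y)
pts={'unitFL(-y)':((72,265),(347,400),.11),'unitF(+y)':((502,258),(203,224),.11),'boardout-y':((58,102),(210,452),.11),'boardout+y':((468,86),(66,268),.11),'tab':((178,256),(350,292),.146)}
for n,(a,b,z) in pts.items():
    print(n,onz(s,*S(*a),z).round(4),onz(t,*T(*b),z).round(4),tri(ray(s,*S(*a)),ray(t,*T(*b))).round(4))
print('backcorner side',onz(t,*T(703,258),.11).round(4))
# top face mask scene: side edges
im=cv2.cvtColor(s['color'],cv2.COLOR_RGB2HSV)
m=cv2.inRange(im,(5,100,190),(22,255,255));m[:,:290]=0;m[:197]=0
for side in (0,1):
    P=[]
    for v in range(205,268,3):
        u=np.where(m[v,:390])[0]; P.append(onz(s,u[0]-.5 if side==0 else u[-1]+.5,v,.11)[:2])
    P=np.array(P);print(P[::5].round(4));k=np.polyfit(P[:,0],P[:,1],1);print('slope',k,np.std(P[:,1]-np.polyval(k,P[:,0])))
```

```text
unitFL(-y) [0.5777 0.1288 0.11  ] [0.574  0.1231 0.11  ] [0.5759 0.1285 0.1057]
unitF(+y) [0.5785 0.3089 0.11  ] [0.5779 0.3005 0.11  ] [0.5789 0.3075 0.1071]
boardout-y [0.4935 0.1294 0.11  ] [0.4908 0.1245 0.11  ] [0.492  0.129  0.1067]
boardout+y [0.489  0.3095 0.11  ] [0.491  0.3048 0.11  ] [0.4907 0.3078 0.1098]
tab [0.5973 0.1668 0.146 ] [0.5998 0.1638 0.146 ] [0.5991 0.1653 0.1466]
backcorner side [0.8125 0.1245 0.11  ]
[[0.6036 0.1286]
 [0.6529 0.1275]
 [0.6997 0.1292]
 [0.7442 0.1282]
 [0.7867 0.1298]]
slope [0.00536438 0.12520517] 0.0007815407843422724
[[0.6078 0.3073]
 [0.6571 0.3072]
 [0.704  0.3071]
 [0.7455 0.1815]
 [0.7911 0.3097]]
slope [-0.36137691  0.52567109] 0.05341296104936324
```

```bash
cat >> h.py <<'E'
from scipy.spatial.transform import Rotation as Ro
def go(target,Rt):
    s=ctrl.get_state();R=Ro.from_quat(s['tcp_rot'])
    print('shift',(R.inv().apply(np.array(target)-s['eef_pos'])/.3).round(4),'turn',((R.inv()*Ro.from_matrix(Rt)).as_rotvec()/(np.pi/2)).round(4))
E
python3 - <<'E'
from h import *
R=Ro.from_quat(ctrl.get_state()['tcp_rot']).as_matrix();print(R.round(3))
for sg in (1,-1):
    z=np.array([0,sg,0.]);x=np.array([0,0,-1.]);Rt=np.c_[x,np.cross(z,x),z];print(sg);go([.44,.205,.23],Rt)
s=load('scene0.png');print('top reel',onz(s,513/1.5,349/1.5,.195))
E
```

```text
[[-0.001 -0.935  0.356]
 [-0.002  0.356  0.935]
 [-1.     0.    -0.002]]
1
shift [ 0.0022 -1.1279 -1.0875] turn [-0.2316 -0.0013 -0.0004]
-1
shift [ 0.0022 -1.1279 -1.0875] turn [ 1.7684e+00 -6.0000e-04  1.9000e-03]
top reel [0.73785298 0.21380375 0.195     ]
```

Request:
play_rows:
  rows:
    - [0, [0, -0.56, -0.54], [-0.2316, 0, 0]]
    - [0, [0, -0.56, -0.54], [-0.2316, 0, 0]]
    - [0, [0, -0.56, -0.54], [-0.2316, 0, 0]]
    - [0, [0, -0.56, -0.54], [-0.2316, 0, 0]]
    - [0, [0, -0.56, -0.54], [-0.2316, 0, 0]]
    - [0, [0, -0.56, -0.54], [-0.2316, 0, 0]]
    - [0, [0, -0.56, -0.54], [-0.2316, 0, 0]]
    - [0, [0, -0.56, -0.54], [-0.2316, 0, 0]]

```text
time: 0.77
eef_pos: [0.3399, 0.4186, 0.2311]
tcp_rot: [-0.499, 0.501, 0.499, 0.501]
contact_force: [0.1, -0.3, 0.7]
opening: -0.002
```

Request:
play_rows:
  rows:
    - [0, [0, -0.333, -0.712], [0, 0, 0]]
    - [0, [0, -0.333, -0.712], [0, 0, 0]]
    - [0, [0, -0.333, -0.712], [0, 0, 0]]
    - [0, [0, -0.333, -0.712], [0, 0, 0]]
    - [0, [0, -0.333, -0.712], [0, 0, 0]]
    - [0, [0, -0.333, -0.712], [0, 0, 0]]
    - [0, [0, -0.333, -0.712], [0, 0, 0]]
    - [0, [0.2, -0.333, -0.712], [0, 0, 0]]
    - [0, [0.38, -0.333, -0.712], [0, 0, 0]]
    - [0, [0.473, -0.333, -0.712], [0, 0, 0]]

```text
time: 1.6
eef_pos: [0.44, 0.2076, 0.1059]
tcp_rot: [-0.501, 0.499, 0.5, 0.501]
contact_force: [1.1, 0.3, -1.1]
opening: 0.0
```

Request:
play_rows:
  rows:
    - [0, [0, 0, 0], [0, 0, 0]]
    - [0, [0, -0.03, 0], [0, 0, 0]]
    - [0, [0, -0.05, 0], [0, 0, 0]]
    - [0, [0, -0.07, 0], [0, 0, 0]]
    - [0, [0, -0.08, 0], [0, 0, 0]]
    - [0, [0, -0.09, 0], [0, 0, 0]]
    - [0, [0, -0.1, 0], [0, 0, 0]]
    - [0, [0, -0.11, 0], [0, 0, 0]]
    - [0, [0, -0.12, 0], [0, 0, 0]]
    - [0, [0, -0.13, 0], [0, 0, 0]]

```text
time: 2.43
eef_pos: [0.4784, 0.206, 0.1064]
tcp_rot: [-0.5, 0.5, 0.5, 0.5]
contact_force: [-3.2, 0.3, 0.8]
opening: 0.002
```

Request:
play_rows:
  rows:
    - [0, [0, 0.03, 0], [0, 0, 0]]
    - [0, [0.057, 0.03, 0], [0, 0, 0]]
    - [0, [0.057, 0.02, 0], [0, 0, 0]]
    - [0, [0.057, 0.01, 0], [0, 0, 0]]
    - [0, [0.057, 0, 0], [0, 0, 0]]
    - [0, [0.057, -0.01, 0], [0, 0, 0]]
    - [0, [0.057, -0.02, 0], [0, 0, 0]]
    - [0, [0.057, -0.03, 0], [0, 0, 0]]
    - [0, [0.057, -0.04, 0], [0, 0, 0]]
    - [0, [0.057, -0.05, 0], [0, 0, 0]]

```text
time: 3.27
eef_pos: [0.4938, 0.2061, 0.0896]
tcp_rot: [-0.5, 0.5, 0.5, 0.5]
contact_force: [-2.0, -1.1, 0.7]
opening: -0.002
```

Request:
play_rows:
  rows:
    - [0, [0, -0.01, 0], [0, 0, 0]]
    - [0, [0, -0.02, 0], [0, 0, 0]]
    - [0, [0, -0.03, 0], [0, 0, 0]]
    - [0, [0, -0.04, 0], [0, 0, 0]]
    - [0, [0, -0.05, 0], [0, 0, 0]]
    - [0, [0, -0.06, 0], [0, 0, 0]]
    - [0, [0, -0.07, 0], [0, 0, 0]]
    - [0, [0, -0.08, 0], [0, 0, 0]]
    - [0, [0, -0.09, 0], [0, 0, 0]]
    - [0, [0, -0.1, 0], [0, 0, 0]]

```text
time: 4.1
eef_pos: [0.5237, 0.2061, 0.0892]
tcp_rot: [-0.5, 0.5, 0.5, 0.5]
contact_force: [-2.0, 0.9, 1.0]
opening: 0.003
```

Request:
play_rows:
  rows:
    - [0, [0, -0.01, 0], [0, 0, 0]]
    - [0, [0, -0.02, 0], [0, 0, 0]]
    - [0, [0, -0.03, 0], [0, 0, 0]]
    - [0, [0, -0.04, 0], [0, 0, 0]]
    - [0, [0, -0.05, 0], [0, 0, 0]]
    - [0, [0, -0.056, 0], [0, 0, 0]]
    - [0, [0, -0.061, 0], [0, 0, 0]]
    - [0, [0, -0.066, 0], [0, 0, 0]]
    - [0, [0, -0.071, 0], [0, 0, 0]]
    - [0, [0, -0.076, 0], [0, 0, 0]]

```text
time: 4.93
eef_pos: [0.5462, 0.206, 0.0891]
tcp_rot: [-0.5, 0.5, 0.5, 0.5]
contact_force: [-1.3, 1.1, 0.9]
opening: -0.003
```

Request:
play_rows:
  rows:
    - [0, [0, -0.005, 0], [0, 0, 0]]
    - [0, [0, -0.01, 0], [0, 0, 0]]
    - [0, [0, -0.015, 0], [0, 0, 0]]
    - [0, [0, -0.02, 0], [0, 0, 0]]

```text
time: 5.27
eef_pos: [0.5519, 0.206, 0.0891]
tcp_rot: [-0.5, 0.5, 0.5, 0.5]
contact_force: [-6.8, 0.7, 4.7]
opening: -0.0
```

Force is rising near the expected stop; a bit more, slowly.

Request:
play_rows:
  rows:
    - [0, [0, -0.003, 0], [0, 0, 0]]
    - [0, [0, -0.006, 0], [0, 0, 0]]
    - [0, [0, -0.006, 0], [0, 0, 0]]

```text
time: 5.52
eef_pos: [0.5519, 0.2061, 0.0892]
tcp_rot: [-0.499, 0.502, 0.502, 0.498]
contact_force: [-9.4, 0.1, 5.4]
opening: -0.001
```

Request:
play_rows:
  rows:
    - [0, [0, 0.03, 0], [0, 0, 0]]
    - [0, [0, 0.08, 0], [0, 0, 0]]
    - [0, [-0.1, 0.08, 0], [0, 0, 0]]
    - [0, [-0.24, 0.08, 0], [0, 0, 0]]
    - [0, [-0.37, 0.08, 0], [0, 0, 0]]
    - [0, [-0.47, 0.08, 0], [0, 0, 0]]
    - [0, [-0.47, 0.08, -0.12], [0, 0, 0]]
    - [0, [-0.47, 0.03, -0.25], [0, 0, 0]]
    - [0, [-0.47, -0.06, -0.34], [0, 0, 0]]
    - [0, [-0.47, -0.15, -0.36], [0, 0, 0]]

```text
time: 6.35
eef_pos: [0.6002, 0.0938, 0.2313]
tcp_rot: [-0.501, 0.5, 0.497, 0.501]
contact_force: [0.5, -0.1, 0.3]
opening: 0.0
```

Run:
```python
from h import *
for n,(x0,y0) in {'scene':(275,165),'side':(190,110)}.items():
    c=snap(n,n+'1.png')
    cv2.imwrite('pics/crop1_%s.png'%n,cv2.resize(c['color'][y0:y0+82,x0:x0+110,::-1],None,fx=7,fy=7,interpolation=cv2.INTER_CUBIC))
print(ctrl.get_state()['eef_pos'],ctrl.get_state()['contact_force'])
```

```text
[0.60217243 0.09512435 0.2303336 ] [0.44987645 0.82545536 0.01308477]
```

View pics/crop1_side.png

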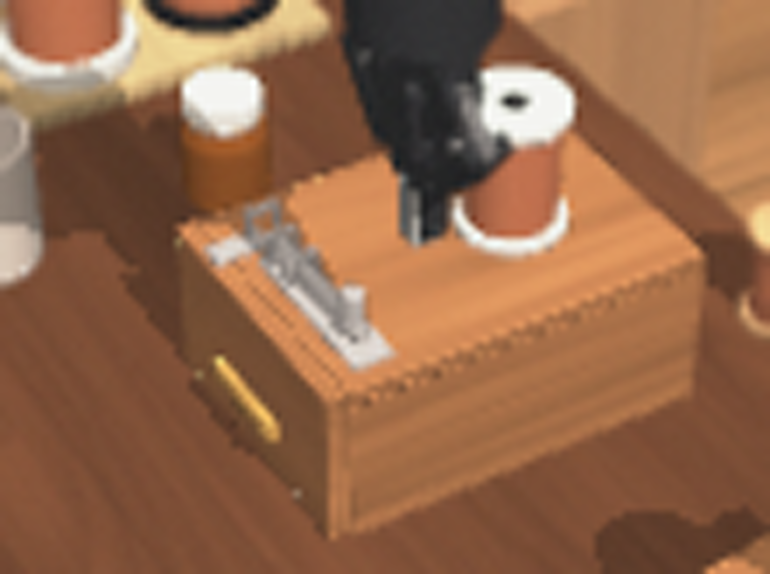

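View pics/crop1_scene.png

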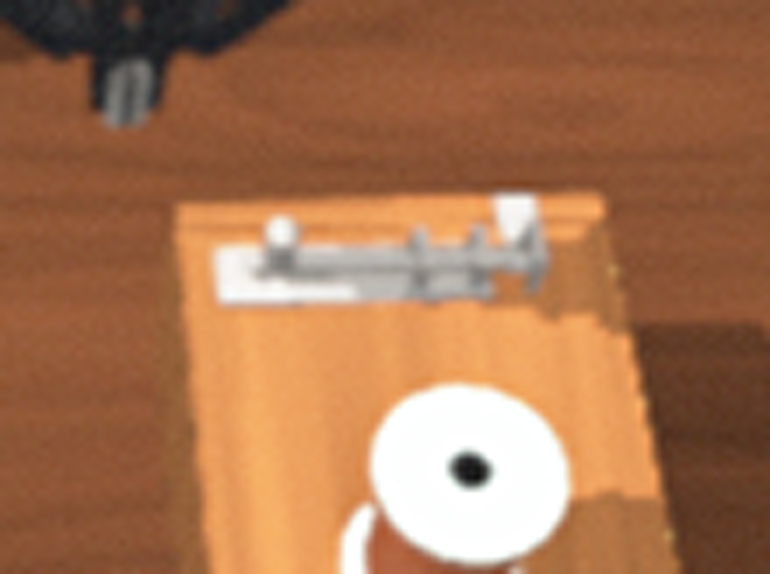

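Both views show the drawer flush and the eye in line with the rod. The tab is at about (280,235) in the scene crop and free on its -y side. I'll descend beside it and push along +y.

Request:
play_rows:
  rows:
    - [0, [0.12, 0, 0], [0, 0, 0]]
    - [0, [0.22, 0, 0], [0, 0, 0]]
    - [0, [0.29, 0, 0], [0, 0, 0]]
    - [0, [0.32, 0, 0], [0, 0, 0]]
    - [0, [0.32, 0, 0], [0, 0, 0]]
    - [0, [0.32, 0, 0.03], [0, 0, 0]]
    - [0, [0.32, 0, 0.06], [0, 0, 0]]
    - [0, [0.32, 0, 0.08], [0, 0, 0]]
    - [0, [0.32, 0, 0.1], [0, 0, 0]]
    - [0, [0.32, 0, 0.11], [0, 0, 0]]

```text
time: 7.28
eef_pos: [0.5996, 0.1324, 0.1356]
tcp_rot: [0.501, -0.499, -0.5, -0.5]
contact_force: [-0.2, -0.3, -0.3]
opening: 0.004
```

Request:
play_rows:
  rows:
    - [0, [0, 0, 0.01], [0, 0, 0]]
    - [0, [0, 0, 0.02], [0, 0, 0]]
    - [0, [0, 0, 0.03], [0, 0, 0]]
    - [0, [0, 0, 0.04], [0, 0, 0]]
    - [0, [0, 0, 0.05], [0, 0, 0]]
    - [0, [0, 0, 0.06], [0, 0, 0]]
    - [0, [0, 0, 0.07], [0, 0, 0]]

```text
time: 7.87
eef_pos: [0.599, 0.1518, 0.1342]
tcp_rot: [-0.5, 0.5, 0.5, 0.5]
contact_force: [-0.3, -1.6, 0.6]
opening: 0.001
```

Request:
play_rows:
  rows:
    - [0, [0, 0, 0.01], [0, 0, 0]]
    - [0, [0, 0, 0.02], [0, 0, 0]]
    - [0, [0, 0, 0.03], [0, 0, 0]]
    - [0, [0, 0, 0.04], [0, 0, 0]]
    - [0, [0, 0, 0.05], [0, 0, 0]]
    - [0, [0, 0, 0.06], [0, 0, 0]]
    - [0, [0, 0, 0.07], [0, 0, 0]]
    - [0, [0, 0, 0.076], [0, 0, 0]]
    - [0, [0, 0, 0.082], [0, 0, 0]]

```text
time: 8.62
eef_pos: [0.599, 0.1769, 0.1342]
tcp_rot: [-0.5, 0.5, 0.5, 0.5]
contact_force: [0.2, -1.2, -0.2]
opening: -0.001
```

Request:
play_rows:
  rows:
    - [0, [0, 0, 0.006], [0, 0, 0]]
    - [0, [0, 0, 0.012], [0, 0, 0]]
    - [0, [0, 0, 0.018], [0, 0, 0]]
    - [0, [0, 0, 0.024], [0, 0, 0]]

```text
time: 8.95
eef_pos: [0.5989, 0.1826, 0.1341]
tcp_rot: [0.501, -0.501, -0.499, -0.499]
contact_force: [-0.7, -8.7, 0.6]
opening: 0.0
```

Request:
play_rows:
  rows:
    - [0, [0, 0, 0.005], [0, 0, 0]]
    - [0, [0, 0, 0.01], [0, 0, 0]]
    - [0, [0, 0, 0.01], [0, 0, 0]]

```text
time: 9.2
eef_pos: [0.599, 0.1831, 0.1341]
tcp_rot: [-0.502, 0.502, 0.499, 0.497]
contact_force: [-1.8, -13.9, 2.5]
opening: -0.001
```

Request:
play_rows:
  rows:
    - [0, [0, 0, -0.03], [0, 0, 0]]
    - [0, [0, 0, -0.08], [0, 0, 0]]
    - [0, [-0.1, 0, -0.08], [0, 0, 0]]
    - [0, [-0.23, 0, -0.08], [0, 0, 0]]
    - [0, [-0.35, 0, -0.12], [0, 0, 0]]
    - [0, [-0.35, 0.1, -0.2], [0, 0, 0]]
    - [0, [-0.35, 0.22, -0.25], [0, 0, 0]]
    - [0, [-0.35, 0.32, -0.25], [0, 0, 0]]
    - [0, [-0.35, 0.32, -0.25], [0, 0, 0]]

```text
time: 9.95
eef_pos: [0.4982, 0.1115, 0.2381]
tcp_rot: [-0.498, 0.501, 0.501, 0.5]
contact_force: [0.4, -0.1, 0.2]
opening: -0.001
```

```bash
python3 - <<'E'
from h import *
for n,(x0,y0) in {'scene':(275,165),'side':(190,110)}.items():
    c=snap(n,n+'2.png')
    cv2.imwrite('pics/crop2_%s.png'%n,cv2.resize(c['color'][y0:y0+82,x0:x0+110,::-1],None,fx=7,fy=7,interpolation=cv2.INTER_CUBIC))
    b=load(n+'0.png')['color'].astype(int);d=(abs(b-c['color']).max(2)>40).astype(np.uint8)
    k,_,st,_=cv2.connectedComponentsWithStats(d);print(n,[tuple(r) for r in st[1:] if r[4]>8])
print(ctrl.get_state()['contact_force'])
E
cd pics; python3 -c "
import cv2,numpy as np
a=cv2.imread('crop2_scene.png');b=cv2.imread('crop2_side.png');cv2.imwrite('both2.png',cv2.resize(np.vstack([a,b]),(402,600)))
cv2.imwrite('s2.png',cv2.resize(cv2.imread('scene2.png'),(768,576)))"
```

```text
scene [(np.int32(258), np.int32(0), np.int32(74), np.int32(81), np.int32(1663)), (np.int32(281), np.int32(0), np.int32(23), np.int32(21), np.int32(336)), (np.int32(301), np.int32(0), np.int32(27), np.int32(30), np.int32(274)), (np.int32(334), np.int32(0), np.int32(166), np.int32(129), np.int32(5269)), (np.int32(299), np.int32(20), np.int32(4), np.int32(10), np.int32(20)), (np.int32(230), np.int32(24), np.int32(7), np.int32(13), np.int32(75)), (np.int32(497), np.int32(28), np.int32(6), np.int32(5), np.int32(17)), (np.int32(237), np.int32(36), np.int32(4), np.int32(3), np.int32(9)), (np.int32(237), np.int32(41), np.int32(10), np.int32(7), np.int32(40)), (np.int32(280), np.int32(50), np.int32(3), np.int32(14), np.int32(26)), (np.int32(329), np.int32(52), np.int32(5), np.int32(21), np.int32(36)), (np.int32(279), np.int32(57), np.int32(52), np.int32(37), np.int32(728)), (np.int32(326), np.int32(56), np.int32(4), np.int32(20), np.int32(50)), (np.int32(234), np.int32(58), np.int32(23), np.int32(10), np.int32(59)), (np.int32(393), np.int32(65), np.int32(7), np.int32(3), np.int32(13)), (np.in
[... 1594 characters left out ...]
nt32(11)), (np.int32(236), np.int32(151), np.int32(7), np.int32(8), np.int32(33)), (np.int32(205), np.int32(167), np.int32(8), np.int32(13), np.int32(23)), (np.int32(55), np.int32(177), np.int32(39), np.int32(23), np.int32(180)), (np.int32(103), np.int32(207), np.int32(16), np.int32(38), np.int32(333)), (np.int32(99), np.int32(214), np.int32(3), np.int32(16), np.int32(25)), (np.int32(89), np.int32(231), np.int32(7), np.int32(4), np.int32(20)), (np.int32(87), np.int32(236), np.int32(10), np.int32(6), np.int32(44)), (np.int32(33), np.int32(243), np.int32(34), np.int32(6), np.int32(83)), (np.int32(68), np.int32(248), np.int32(41), np.int32(14), np.int32(166))]
[0.64457633 0.27474131 0.45030752]
```

View pics/crop2_scene.png

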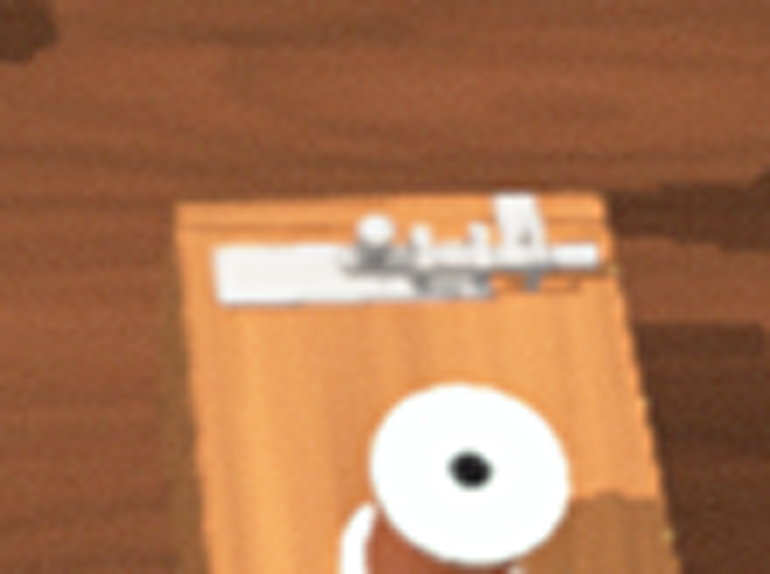

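View pics/s2.png

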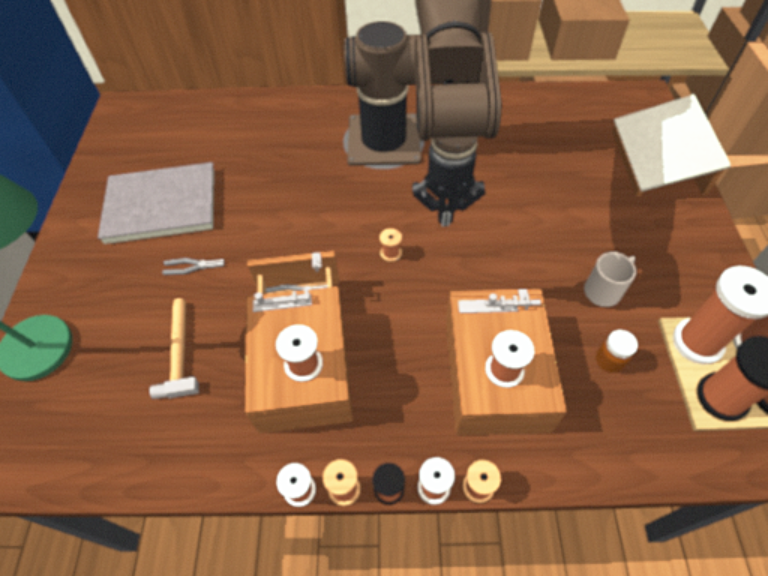

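The scene crop shows the rod through the eye, with the tab at (375,228). The full view shows everything else where it was; the mug is only in the arm's shadow. I'll check the bolt's travel in numbers.

Run:
```python
from h import *
f=lambda X:(X+.5)/7-.5
s=load('scene2.png')
for n,X,Y,z in [('tab0',280,228,.146),('tab1',375,228,.146),('tip1',600,256,.121),('edge-y',176,207,.11),('edge+y',604,196,.11),('tip0',545,258,.121)]:
    print(n,onz(s,275+f(X),165+f(Y),z).round(4))
def tabside(f):
    c=load(f);return c
for yb in (.157,.165,.198,.202,.206): print(yb,proj(s,[.6,yb,.146]))
```

```text
tab0 [0.6006 0.1653 0.146 ]
tab1 [0.6015 0.2033 0.146 ]
tip1 [0.6014 0.2995 0.121 ]
edge-y [0.5663 0.1293 0.11  ]
edge+y [0.565 0.31  0.11 ]
tip0 [0.6018 0.2768 0.121 ]
0.157 [311.6 197. ]
0.165 [314.5 197. ]
0.198 [326.2 196.7]
0.202 [327.6 196.7]
0.206 [329.  196.7]
```

```bash
python3 -c "
from h import *
s=ctrl.get_state();print(s['time'],s['contact_force']);print(ctrl.sign_off())"
```

```text
10.05 [0.64457633 0.27474131 0.45030752]
the job is handed in; nothing more can be done
None
```

The reel drawer is shut and its bolt is home through the eye. I handed the job in at 10.05 s, and it gave no verdict.

- **Drawer:** I pushed it in with the closed fingertips at about 36 mm/s, easing to 18 mm/s or less near the end. It stopped firmly at 9 N with the front at x of about 0.563 m, against 0.562 expected. Both camera views show it flush.
- **Bolt:** I pushed the tab along +y until it stopped firmly at 14 N; its own friction is about 1.5 N. The last scene picture shows the rod through the eye. The tab measured 16 mm to -y of the unit's middle and the rod tip 80 mm to +y, against 15 and 78 mm expected when fully home.
- **Disagreement:** the tab's travel in the pictures came to only about 38 mm, not 45. Before the push it measured about 6 mm nearer home than a fully drawn-back bolt should be. I did not resolve this. I relied on the firm stop and the final position.
- **Everything else:** by eye in the last scene picture, the pliers drawer, its bolt and all the loose things are where they were. The arm was clear and touching nothing. The mug's only difference was the arm's shadow.
- **Slip:** the first touch on the drawer was 17 mm higher than planned, just below the top edge of the front, at about 3 N. I backed off and lowered the fingers before pushing on.

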